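Pin the spring-jaw holder closed on an enclosure

TASK

Clamp the small enclosure that lies loose in the bench holder: pull the sleeve's spring plunger up by its knob, slide the sleeve along the tube to the last hole, the one nearest the enclosure, and let the plunger drop fully home in that hole, so that the sprung jaw keeps the enclosure pressed flat against the fixed jaw. Never force the pin hard against the strip or the side of a hole or slot, and leave the other things on the bench alone.

Things in the scene. Friction and masses are not known exactly. Their poses are not given: they have to be found in the camera images.
- holder: Holder fixed to the bench: base plate 76 x 266 x 8 mm, square tube along y (26 mm wide, top of its index strip 38 mm above the bench), at the +y end an upright fixed jaw, 44 mm high, face at y = +145 mm. Origin on the bench under the tube's centre line; z up, +y along the tube towards the fixed jaw. Seat (12 mm high) at y = 101 to 145 mm. A black sleeve on the tube carries plunger and jaw.
- last_hole (a point): Nominal centre of the last hole (nearest the fixed jaw), on top of the dark index strip; axes as the holder. The strip is fixed wherever it was left: all its real openings lie off their nominal places by one unknown amount, up to 9 mm either way along the tube. Hole 9.5 mm wide along the tube, 8 mm deep; pin 7 mm in diameter with a flat tip.
- middle_hole (a point): Nominal centre of the middle hole, 45 mm before the last one, same size, same unknown offset; not the one to use. (The parking slot, 39 mm long, in which the pin stands at the start, is centred 90 mm before the last hole.)
- knob_center (a point): Centre of the plunger's black round knob, 24 mm in diameter, 26 mm high, axis vertical, on the sleeve; it cannot turn. With the plunger home it is 68 mm above the bench, the sleeve's flat top (40 x 40 mm) 23 mm below it. Nothing else on the holder rises above the sleeve's top but the brass bush under the knob (19 mm in diameter, up to 15 mm below this point).
- plunger (a joint): Lift of the plunger in m: 0 = home (tip 8 mm down in a hole or slot), 0.008 = tip resting on top of the strip, 0.013 = stop. A spring pushes it down with 9 N at 0 and 14 N at 0.013, damped so that it falls within 0.1 s. The pin is clear of the strip above 0.009.
- sleeve (a joint): Position of the sleeve along the tube in m, growing towards the enclosure: 0 = middle of the nominal parking slot (it starts within 5 mm of that), 0.045 = pin over the nominal middle hole, 0.090 = over the nominal last hole, end stop 0.102. About 2.5 N of friction, 1 to 3 N more with the pin bearing on the strip.
- jaw (a joint): Compression of the sprung jaw in m, 0 = fully out, up to 0.025. A black yoke straddling the tube in front of the sleeve, its face 49.5 mm ahead of the plunger's axis; it pushes with 1.2 N plus 0.12 N per mm. With the pin in the last hole it is compressed 3 to 24 mm.
- enclosure_center (a point): Centre of the light metal enclosure (65 mm across the tube, 39 mm along it, 28 mm high), which lies loose on the rubber seat, 2 to 6 mm short of the fixed jaw; z up; its 39 mm side is its own x.
- steel_block: Grey steel block 44 x 62 x 24 mm, bystander; origin under its centre.
- relay: Grey relay with pins on top 22 x 28 x 40 mm, beside the holder, bystander; origin under its centre.
- flux_tub: White round tub with a ribbed red cap, 48 mm in diameter, 27 mm high, beside the holder, bystander; origin under its centre.
- side_cutter: Cutting pliers with red grips 61 x 130 x 12 mm, bystander; origin under its centre.
- solder_spool: Standing spool of solder wire 60 mm in diameter, 38 mm high, bystander; origin under its centre.
- hex_key: Steel hex key 32 x 92 x 7 mm, beside the holder, bystander; origin under its centre.

How it is judged (in metres and radians):
On the way, in this order (a step that is already met when the one before it is completed fails the run):
1. the plunger is pulled up clear of the parking slot (value of joint plunger above 0.0085 m and value of joint sleeve below 0.03 m), for 0.1 s.
2. the sleeve has been slid past the middle hole to the last one (value of joint sleeve above 0.075 m), for 0.1 s.
At the end, for the whole second after the job is handed in: Plunger home (lift under 2.5 mm), sleeve joint 0.078 to 0.102 (last hole), sprung jaw compressed over 1.5 mm; the enclosure at rest, flat on its seat (0.06 rad, centre under 30 mm high), square (0.06 rad) to the fixed jaw, its centre within 22.5 mm of the jaw face (value of joint plunger below 0.0025 m and value of joint sleeve between 0.078 and 0.102 m and value of joint jaw above 0.0015 m and y of enclosure_center in the frame of holder above 0.1225 m and angle between the x axis of enclosure_center and the y axis of holder, either way round below 0.06 rad and angle between enclosure_center's own z axis and vertical below 0.06 rad and z of enclosure_center in the frame of holder below 0.03 m and linear speed of enclosure below 0.01 m/s); the robot touches nothing.
It fails at once if the pin is forced against the index strip with more than 40 N (contact force between plunger and holder above 40 N).
It fails at once if a bystander is moved more than 20 mm (distance of any of steel_block, relay, flux_tub, side_cutter, solder_spool, hex_key from where it was at the start of the episode above 0.02 m).
It also fails if it takes over 48 s, if anything falls off the work surface, if the arm or the gripper's body presses on something with over 40 N, if the wrist force passes 120 N, or if a joint passes its speed limit or range.

ROBOT

A 6-joint arm with a two-finger parallel gripper is mounted at the origin on a cart in front of the work surface, level with it; the furniture and walls round the work are solid. World frame = base frame: x ahead of the robot, y to its left, z up, the work surface at z = 0. Lengths are in mm, angles in degrees, forces in N, time in s.
With the tool pointing down it reaches from about 350 to 850 mm from the base axis. Payload 8.1 kg.
Tool frame: the origin (TCP) lies at the very end of the fingers, on their centre line; the grasp point (between the pads) lies 19 mm behind it; z points along the fingers, y is the line along which they close (so a half turn about z gives the same grasp; the last joint's range is limited). The gripper opens to 85 mm and grips with 20 to 120 N. Pads are 22 mm wide; open, the fingers measure 114 mm over their backs; the gripper's body (76 mm by 85 mm) begins 54 mm behind the grasp point. The pads swing forward as they close: fully open they stand 13 mm farther back than shut.
Start: joints at [65.638, 7.471, 85.268, -0, 87.261, -4.893], TCP at [199.958, 565.705, 231.292] pointing down, gripper open.
Joint ranges: [-169.43, 169.43], [-51.17, 129.36], [1.28, 143.12], [-76.62, 256.62], [0, 156.53], [-152.29, 152.29]. Speed limits (degrees/s): [136.94, 136.94, 159.86, 180, 180, 180].

INTERFACE

Orientations are given as [roll, pitch, yaw] about the fixed x, y, z axes, in that order (R = Rz(yaw) Ry(pitch) Rx(roll)).
In Python, from bench import * gives the robot as it stands.
- The arm moves only by the tool play_rows, never from a script. Its argument "increments" is a list of rows, each a list of 3 entries, a list of its own where there are three numbers: the gripper's target within -1 to 1 (fully open at 1, half-way at 0, shut at -1), then the shift along the tool's x, y, z in mm, then the turn about the tool's z in rad. A call has 1 to 12 rows; each row shifts and turns the commanded pose from where the row before left it, along the tool's axes as they then stand; what a row does not reach is not made up. A row lasts 1/12 s, in which the tool goes at most 41.7 mm and 7.16 degrees, less where a joint would pass 70% of its speed; a pose out of reach is approached as far as the arm can. A call is refused whole if a number of a shift passes 41.7 or a number of a turn 0.125, either way. A call with a gripper value outside its range is refused whole. The fingers move at their own pace and stop on an object; "force" is the grip in N (left out, the last holds). Time passes only in rows, so rows that do not move let the fingers close. It gives the time, the measured TCP pose, the force, the opening and the grip force at its end, in the units of the state.
- sense(): the state, without advancing time (a new reading comes with each control period).
- snapshot(name): name is "scene" or "top" or "wrist"; returns a dict with "color" (384x512x3 uint8, red, green, blue), "intrinsics" (3x3 intrinsics, pixels), "k1" (the pictures are not rectified: a ray, as slopes to the right and down, at radius r is drawn at 1 + k1 r^2 times it, then the intrinsics apply), "world_from_camera" (4x4, takes a point from camera to world coordinates). Camera axes: x right, y down, z forward; pixel columns grow to the right and rows downward; lengths in mm; the calibration is good to about 2 mm. A picture is of the moment at which its call begins. There is no depth.
- hand_in(): hands the job in; it is judged then, once.
Trained networks look in a picture, given as the dict that the camera call returned (one of the last four; its "shot" number tells which), for a name from the list of things; names that differ only in an ending like _2 or _b are one class to them, and where a whole thing is asked for, a point or a joint stands for the part that bears it (a point fixed in the world has none). Each returns a list of dicts, best first, with "p" (0 to 1); they miss things now and then, are a little off and sometimes report something else, mostly with a low value. They report only what shows in the picture. A call takes as long as a camera call.
- find_in(query, picture): "xyz" ([x, y, z] in mm, in the coordinates of the camera as it stood for that picture, good to about 4 mm: the middle of the surface that is visible of it).
- regions_of(query, picture): "mask" (384x512 bool, what is visible of it).
- pinpoint(query, picture): "xyz" ([x, y, z] in mm, in the coordinates of the camera as it stood for that picture, good to about 4 mm: a listed point, or the origin of a listed thing).
The state is a dict: "time": time; "joint_pos": joint angles; "qd": joint speeds; "joint_efforts": joint torques, N m; "tool_pos": TCP position; "tcp_rot": TCP orientation; "ft_force": force on the tool from outside, world axes, zero at the start; "wrist_torque": the same for the moment, N m; "finger_gap": finger opening in mm; "grip_force": force on a finger pad.
Only numpy, scipy, OpenCV 4.12 (cv2) and the standard library are available. Lean on these libraries where they do the work, as an engineer would, in place of code of your own. Each camera call takes 0.05 s, during which the arm holds its last target. There are 200 camera calls.

## Working session

There is one attempt and no reset: what is moved stays moved. The work goes in short steps, Python scripts to look and compute and a tool call to move; the robot and the scene stay as the last step left them, time stands still between calls to the robot, and variables do not carry over. Pictures are saved under pics/ and viewed, at most 10 in all, crops included, and the job is handed in when it is done.

Besides the shell and the picture viewer there is one more tool, called as a command line: name --argument value ..., lists and objects as JSON in quotes. play_rows: Moves the arm, as the interface text tells. Its arguments: {"type":"object","properties":{"increments":{"type":"array","items":{"type":"array"}},"force":{"type":"number"}},"required":["increments"]}

```bash
mkdir -p pics
cat > h.py <<'E'
from bench import *
import numpy as np, cv2
def w(p,x): return (np.array(p["world_from_camera"])@np.append(x,1))[:3]
def save(p,n): cv2.imwrite("pics/"+n,p["color"][:,:,::-1])
def proj(p,X):
    c=np.linalg.inv(p["world_from_camera"])@np.append(X,1); a=c[:2]/c[2]; a=a*(1+p["k1"]*(a@a)); K=np.array(p["intrinsics"]); return K[:2,:2]@a+K[:2,2]
def ray(p,u,v):
    K=np.array(p["intrinsics"]); d=np.array([(u-K[0,2])/K[0,0],(v-K[1,2])/K[1,1]]); a=d.copy()
    for _ in range(20): a=d/(1+p["k1"]*(a@a))
    T=np.array(p["world_from_camera"]); return T[:3,3],T[:3,:3]@np.append(a,1)
def atz(p,u,v,z):
    o,d=ray(p,u,v); return o+d*(z-o[2])/d[2]
E
python3 - <<'E'
from h import *
s=sense(); print(s["tool_pos"],s["tcp_rot"],s["time"],s["ft_force"])
for c in ["top","scene"]:
    p=snapshot(c); save(p,c+"1.png")
    for q in ["knob_center","last_hole","middle_hole","enclosure_center","holder"]:
        for r in pinpoint(q,p)[:1]: X=w(p,r["xyz"]); print(c,q,r["p"],X.round(1),proj(p,X).round())
    if c=="top":
        for q in ["relay","flux_tub","hex_key","steel_block","side_cutter","solder_spool"]:
            for r in pinpoint(q,p)[:1]: print(q,r["p"],w(p,r["xyz"]).round(1))
E
```

```text
[199.71389081 565.20811522 230.24327552] [-1.79894779e+02 -8.13358328e-03  1.60533889e+02] 0.0 [ 1.06329607  0.01140898 -0.61400533]
top knob_center 0.54 [476.7 -11.2  69.7] [195. 210.]
top last_hole 0.78 [489.7  75.9  38.1] [165. 206.]
top middle_hole 0.83 [483.9  37.2  40.8] [179. 208.]
top enclosure_center 0.54 [496.9 131.3  23.4] [147. 203.]
top holder 0.95 [478.9   5.9  -4.4] [193. 211.]
relay 0.59 [390.4 -37.6   1.2]
flux_tub 0.58 [578.4 -38.7   1.1]
hex_key 0.46 [5.858e+02 1.068e+02 1.000e-01]
steel_block 0.82 [ 514.5 -399.9   -1.4]
side_cutter 0.58 [ 433.1 -521.3   -2.9]
solder_spool 0.7 [ 611.9 -412.     2.1]
scene knob_center 0.4 [477.7 -13.2  70.4] [209. 179.]
scene last_hole 0.7 [490.7  79.6  39.8] [193. 177.]
scene middle_hole 0.69 [486.   34.3  39.8] [201. 182.]
scene enclosure_center 0.63 [493.  130.8  30. ] [183. 175.]
scene holder 0.9 [483.5   8.9   2.1] [207. 195.]
```

View pics/top1.png

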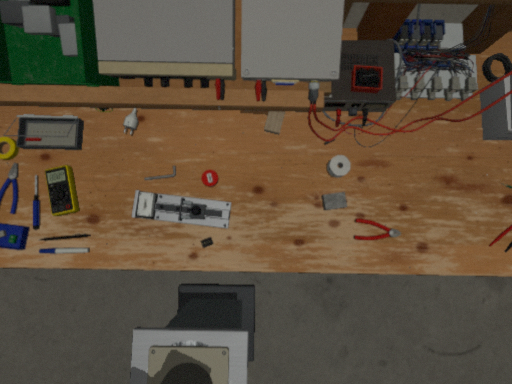

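View pics/scene1.png

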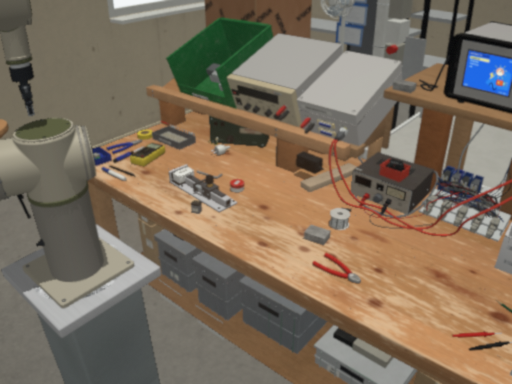

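The top picture shows the holder at (185,210), with the enclosure at its left end (145,203) and the knob near (197,210). The scene picture agrees, with the relay at (196,207) and the tub at (237,184). Both match what the networks reported, so I'll move above the holder.

play_rows --increments '[[1,[-22,-20,0],0],[1,[-22,-20,0],0],[1,[-22,-20,0],0],[1,[-22,-20,0],0],[1,[-22,-20,0],0],[1,[-22,-20,0],0],[1,[-22,-20,0],0],[1,[-22,-20,0],0],[1,[-22,-20,0],0],[1,[-22,-20,0],0],[1,[-22,-20,0],0],[1,[-22,-20,0],0]]'

```text
time: 1.9
tool_pos: [369.3, 250.2, 231.6]
tcp_rot: [180.0, 0.0, 160.5]
ft_force: [0.6, 0.0, -0.3]
finger_gap: 85.4
grip_force: 0.0
```

play_rows --increments '[[1,[-22,-20,0],0],[1,[-22,-20,0],0],[1,[-22,-20,0],0],[1,[-22,-20,0],0],[1,[-22,-20,0],0],[1,[-22,-20,0],0],[1,[-22,-20,0],0],[1,[-22,-20,0],0],[1,[0,0,0],-0.1],[1,[0,0,0],-0.1],[1,[0,0,0],0],[1,[0,0,0],0]]'

```text
time: 2.9
tool_pos: [481.5, 41.8, 231.3]
tcp_rot: [180.0, 0.0, 171.8]
ft_force: [-0.1, 0.5, -0.2]
finger_gap: 85.3
grip_force: 0.0
```

Run:
```python
from h import *
s=sense(); print(s["tool_pos"],s["tcp_rot"],s["time"],s["ft_force"])
p=snapshot("wrist"); save(p,"w1.png"); print(np.array(p["world_from_camera"]).round(2))
for q in ["knob_center","last_hole","middle_hole","enclosure_center","holder"]:
        for r in pinpoint(q,p)[:1]: X=w(p,r["xyz"]); print(q,r["p"],X.round(1),proj(p,X).round())
```

```text
[481.49419996  41.83090155 231.34181202] [1.79998904e+02 3.90026682e-03 1.71802633e+02] 2.9 [-0.07673379  0.48723623 -0.16154317]
[[ 1.4000e-01  9.5000e-01  2.8000e-01  4.0899e+02]
 [ 9.9000e-01 -1.4000e-01 -4.0000e-02  5.3100e+01]
 [ 0.0000e+00  2.8000e-01 -9.6000e-01  3.7410e+02]
 [ 0.0000e+00  0.0000e+00  0.0000e+00  1.0000e+00]]
knob_center 0.89 [471.9 -13.2  65.4] [203. 167.]
last_hole 0.66 [483.3  36.5  33.8] [254. 164.]
middle_hole 0.85 [484.   36.4  33.3] [254. 165.]
enclosure_center 0.89 [490.3 131.5  23.1] [337. 157.]
holder 0.93 [477.2   9.   -0.6] [231. 156.]
```

View pics/w1.png

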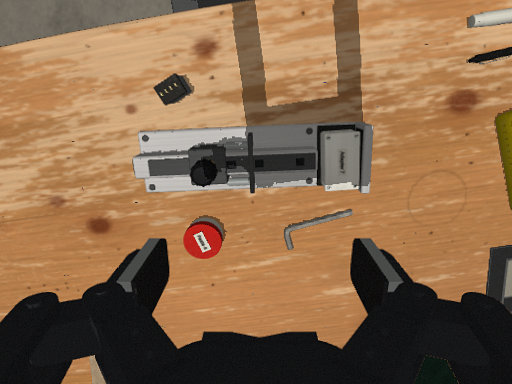

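Run:
```python
from h import *
p=snapshot("wrist"); c=p["color"][115:200,125:385]
cv2.imwrite("pics/w2.png",cv2.resize(c[:,:,::-1],None,fx=3,fy=3,interpolation=cv2.INTER_CUBIC))
g=p["color"].mean(2)
print(g[162,190:325].astype(int)); 
for u,v in [(259,163),(303,162)]:
    a=g[v-9:v+10,u-9:u+10]; m=np.clip(45-a,0,None)
    yy,xx=np.mgrid[-9:10,-9:10]; U=u+(m*xx).sum()/m.sum(); V=v+(m*yy).sum()/m.sum(); print(U,V,atz(p,U,V,38))
for q in ["enclosure_center","knob_center"]:
  for r in regions_of(q,p)[:1]:
    ys,xs=np.nonzero(r["mask"]); print(q,r["p"],xs.min(),xs.max(),ys.min(),ys.max(),cv2.minAreaRect(np.c_[xs,ys].astype(np.float32)))
```

```text
[ 75  75  75  78  80  55  18   3  12  15  24  26   6   6  11  11   3  10
  12   9   9  13  34  56  47  40  37  39  39  36  38  39  40  37  41  29
   8  12  14  12  15  11  13  13  16  24  40  41  40  40  40  49  47  35
  40  39  40  40  35  36  40  41  36  39  30  15  12  17  11  12  15   8
  14  33  39  39  39  40  38  38  39  38  39  40  39  37  37  38  40  40
  36  39  38  39  38  40  36  40  39  40  38  38  40  38  40  31   8  15
  14  14   4  15  11  21  36  40  38  43  39  38  39  38  41  38  46  79
  91  38  15  19  55  97  95  99 111]
258.5133094569741 163.1154776885103 [481.83412187  42.07887045  38.        ]
301.1383302266261 161.67202982438928 [486.80156055  88.67052939  38.        ]
enclosure_center 0.67 319 358 129 190 ((338.5, 159.5), (61.0, 39.0), 90.0)
knob_center 0.78 189 216 158 186 ((202.5, 172.0), (28.0, 27.0), 90.0)
```

View pics/w2.png

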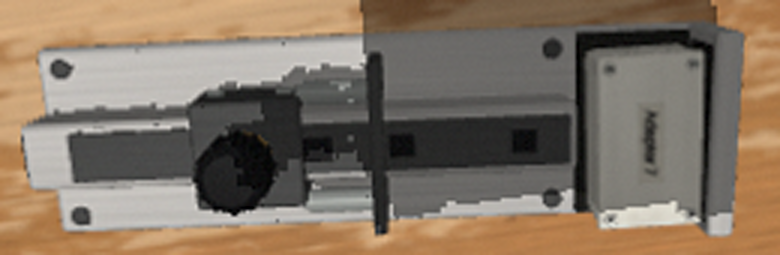

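Run:
```python
from h import *
from scipy.optimize import fsolve
p=snapshot("wrist"); g=p["color"].mean(2); H=[]
for u,v in [(258,163),(299,162)]:
    a=g[v-7:v+8,u-7:u+8]; m=np.clip(28-a,0,None)
    yy,xx=np.mgrid[-7:8,-7:8]; U=u+(m*xx).sum()/m.sum(); V=v+(m*yy).sum()/m.sum(); H.append(atz(p,U,V,38)); print(U,V,H[-1])
d=H[1]-H[0]; L=np.linalg.norm(d); e=d/L; print("spacing",L,"ang",np.degrees(np.arctan2(d[1],d[0])))
t=np.linspace(0,6.28,73)
def bb(X):
    P=np.array([proj(p,[X[0]+12*np.cos(a),X[1]+12*np.sin(a),z]) for z in (55,81) for a in t]); return P.min(0),P.max(0)
m=regions_of("knob_center",p)[0]["mask"]; ys,xs=np.nonzero(m); b=np.array([xs.min()+xs.max(),ys.min()+ys.max()])/2
k=fsolve(lambda X: sum(bb(X))/2-b,[475,-12]); print("knob",k,bb(k),xs.min(),xs.max(),ys.min(),ys.max())
r=np.append(k,38)-H[1]; n=np.array([-e[1],e[0],0]); print("travel",-r@e,"lat",r@n)
```

```text
258.3699961134862 163.1220365332297 [481.82627685  41.78304887  38.        ]
299.37681744749597 161.5601777059774 [486.39574525  86.62242717  38.        ]
spacing 45.07160843621172 ang 84.18121850950521
knob [475.55994088 -13.66303528] (array([188.39755261, 156.8638858 ]), array([216.60244739, 186.1361142 ])) 189 216 158 185
travel 100.86730451961482 lat 0.612791085175617
```

play_rows --increments '[[1,[0,-18,0],-0.037],[1,[0,-18,0],0],[1,[0,-20,10],0],[1,[0,0,25],0],[1,[0,0,30],0],[1,[0,0,30],0],[1,[0,0,25],0],[1,[0,0,20],0],[1,[0,0,10],0],[1,[0,0,0],0],[1,[0,0,0],0]]'

```text
time: 4.37
tool_pos: [475.1, -13.7, 81.6]
tcp_rot: [180.0, -0.0, 174.1]
ft_force: [0.2, -0.1, -0.1]
finger_gap: 85.5
grip_force: 0.0
```

Run:
```python
from h import *
s=sense(); print(s["tool_pos"],s["tcp_rot"],s["time"],s["ft_force"])
p=snapshot("wrist"); save(p,"w3.png")
for q in ["knob_center"]:
        for r in pinpoint(q,p)[:1]: X=w(p,r["xyz"]); print(q,r["p"],X.round(1),proj(p,X).round())
```

```text
[475.10417814 -13.69063421  81.59867553] [ 1.79998701e+02 -2.55924273e-02  1.74106962e+02] 4.3667 [ 0.17131047 -0.08002776 -0.10774253]
```

View pics/w3.png

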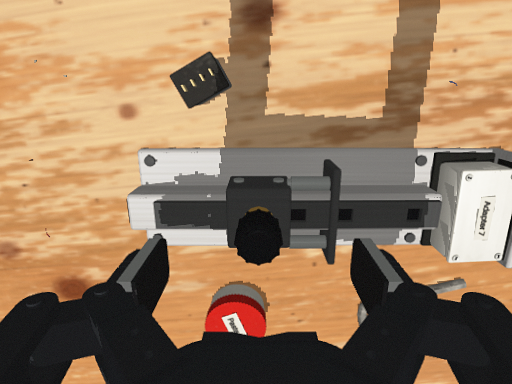

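The knob shows at (258,237), midway between the fingers. The middle hole is at (345,214) and the last hole at (413,213). I'll measure the travel once more from here.

Run:
```python
from h import *
from scipy.optimize import fsolve
p=snapshot("wrist"); g=p["color"].mean(2); H=[]
for u,v in [(345,214),(413,213)]:
    a=g[v-10:v+11,u-10:u+11]; m=np.clip(28-a,0,None)
    yy,xx=np.mgrid[-10:11,-10:11]; U=u+(m*xx).sum()/m.sum(); V=v+(m*yy).sum()/m.sum(); H.append(atz(p,U,V,38)); print(U,V,H[-1])
d=H[1]-H[0]; L=np.linalg.norm(d); e=d/L; print("spacing",L,"ang",np.degrees(np.arctan2(d[1],d[0])))
t=np.linspace(0,6.28,73)
def bb(X):
    P=np.array([proj(p,[X[0]+12*np.cos(a),X[1]+12*np.sin(a),z]) for z in (55,81) for a in t]); return P.min(0),P.max(0)
g2=(g<22).astype(np.uint8); ys,xs=np.nonzero(regions_of("knob_center",p)[0]["mask"] if regions_of("knob_center",p) else g2[205:270,232:290]); 
print(xs.min(),xs.max(),ys.min(),ys.max())
k=fsolve(lambda X: [sum(bb(X))[0]/2-258.5,bb(X)[1][1]-265],[475,-12]); print("knob",k,bb(k))
r=np.append(k,38)-H[1]; n=np.array([-e[1],e[0],0]); print("travel",-r@e,"lat",r@n)
```

```text
344.1374971402425 211.09563029055136 [481.7641158   41.42666539  38.        ]
412.0336417157275 210.5079899074853 [486.12780793  85.83516158  38.        ]
spacing 44.62237490956511 ang 84.38798658080975
3 49 1 55
knob [477.51670198 -13.59753321] (array([235.12472263, 204.94485609]), array([281.87527737, 265.        ]))
travel 99.79819926203434 lat -1.1538471928830598
```

play_rows --increments '[[1,[-1.3,0,10],0],[1,[0,0,10],0],[1,[0,0,10],0],[1,[0,0,0],0],[-1,[0,0,0],0],[-1,[0,0,0],0],[-1,[0,0,0],0],[-1,[0,0,0],0],[-1,[0,0,0],0],[-1,[0,0,0],0],[-1,[0,0,0],0],[-1,[0,0,0],0]]' --force 50

```text
time: 5.57
tool_pos: [476.8, -13.9, 52.0]
tcp_rot: [-180.0, 0.1, 174.1]
ft_force: [-1.9, 0.6, 5.5]
finger_gap: 22.3
grip_force: 49.0
```

play_rows --increments '[[-1,[0,0,-2.5],0],[-1,[0,0,-2.5],0],[-1,[0,0,-2.5],0],[-1,[0,0,-2.5],0],[-1,[0,0,-1],0],[-1,[0,0,0],0],[-1,[0,0,0],0],[-1,[0,0,0],0]]'

```text
time: 6.23
tool_pos: [476.4, -13.8, 61.2]
tcp_rot: [180.0, 0.0, 174.1]
ft_force: [8.4, -0.6, -13.5]
finger_gap: 22.4
grip_force: 49.5
```

Run:
```python
from h import *
p=snapshot("wrist"); save(p,"w4.png"); s=sense(); print(s["tool_pos"],s["ft_force"],s["finger_gap"])
```

```text
[476.42711304 -13.84350797  61.20597574] [  8.14011916  -1.37226233 -13.41978169] 21.944385506482327
```

View pics/w4.png

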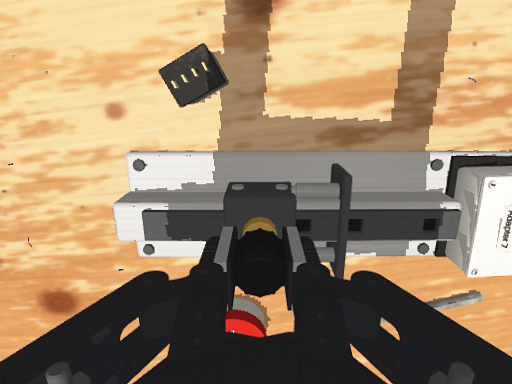

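play_rows --increments '[[-1,[-0.5,0,-0.8],0],[-1,[0,4,0],0],[-1,[0,6,0],0],[-1,[0,6,0],0],[-1,[0,6,0],0],[-1,[0,6,0],0],[-1,[0,6,0],0],[-1,[0,4,0],0],[-1,[0,2,0],0],[-1,[0,0,0],0]]'

```text
time: 7.12
tool_pos: [480.5, 26.0, 61.6]
tcp_rot: [-180.0, -0.0, 174.1]
ft_force: [7.1, -0.1, -13.5]
finger_gap: 22.2
grip_force: 49.6
```

play_rows --increments '[[-1,[0,4,0],0],[-1,[0,6,0],0],[-1,[0,6,0],0],[-1,[0,6,0],0],[-1,[0,6,0],0],[-1,[0,6,0],0],[-1,[0,6,0],0],[-1,[0,6,0],0],[-1,[0,5,0],0],[-1,[0,3,0],0],[-1,[0,2,0],0],[-1,[0,0,0],0]]'

```text
time: 8.12
tool_pos: [486.0, 80.9, 61.4]
tcp_rot: [-179.9, -0.1, 174.1]
ft_force: [5.4, -3.9, -14.2]
finger_gap: 22.3
grip_force: 49.7
```

Run:
```python
from h import *
p=snapshot("wrist"); save(p,"w5.png"); s=sense(); print(s["tool_pos"],s["ft_force"],s["finger_gap"])
```

```text
[486.04274611  80.83618928  61.44686122] [  5.2551971   -3.79322162 -13.85643725] 22.458304886060038
```

View pics/w5.png

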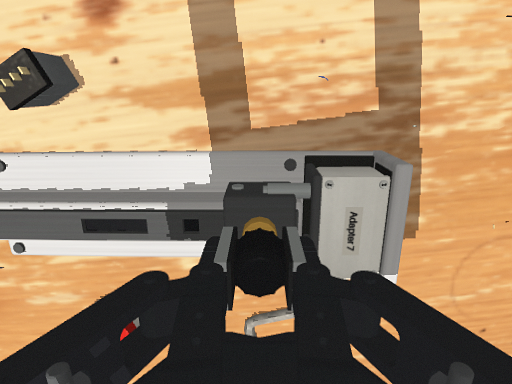

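The sleeve is now near the last hole and the jaw presses on the enclosure, which sits squarely at (350,215). The middle hole shows behind the sleeve at (190,226), so I'll use it to check what travel is left.

Run:
```python
from h import *
p=snapshot("wrist"); g=p["color"].mean(2)
u,v=190,226; a=g[v-11:v+12,u-11:u+12]; print(a[11].astype(int)); m=np.clip(28-a,0,None)
yy,xx=np.mgrid[-11:12,-11:12]; U=u+(m*xx).sum()/m.sum(); V=v+(m*yy).sum()/m.sum(); H=atz(p,U,V,38); print(U,V,H)
e=np.array([.1028,.9947,0]); s=sense(); T=np.array(s["tool_pos"]); print("left",45-(T-H)@e)
print(g[226,75:160].astype(int))
```

```text
[56 55 56 49 44 28 20 20 21 20 20 21 20 17 19 16 19 21 15 17 58 55 54]
191.28563927540037 225.03754266211604 [481.69163598  42.49219766  38.        ]
left 6.426964548386643
[93 94 92 90 92 94 97 45 40 42 38 22 35 35 33 35 36 34 34 34 33 31 34 34
 37 33 36 36 35 37 35 36 34 32 36 37 34 37 34 35 34 36 35 37 38 36 36 38
 36 34 36 37 37 38 37 37 41 35 37 35 35 33 38 38 37 37 33 38 37 36 38 43
 75 94 95 95 93 95 94 95 92 95 94 93 94]
```

play_rows --increments '[[-1,[0,2,0],0],[-1,[0,2,0],0],[-1,[0,1.6,0],0],[-1,[0,0,0],0],[-1,[0,0,1],0],[-1,[0,0,1],0],[-1,[0,0,1],0],[-1,[0,0,0.5],0],[-1,[0,0,0],0]]'

```text
time: 8.97
tool_pos: [486.6, 86.0, 58.0]
tcp_rot: [-179.9, -0.1, 174.1]
ft_force: [5.3, -4.7, -11.9]
finger_gap: 22.6
grip_force: 49.9
```

play_rows --increments '[[-1,[0,0,0.5],0],[-1,[0,0,0.5],0],[-1,[0,0,0],0]]'

```text
time: 9.22
tool_pos: [486.6, 86.0, 57.0]
tcp_rot: [-179.9, -0.1, 174.1]
ft_force: [5.2, -4.9, -12.2]
finger_gap: 22.1
grip_force: 49.9
```

play_rows --increments '[[-1,[0,0,0.5],0],[-1,[0,0,0.5],0],[-1,[0,0,0.5],0],[-1,[0,0,0],0]]'

```text
time: 9.55
tool_pos: [486.6, 86.0, 55.6]
tcp_rot: [-179.9, -0.1, 174.1]
ft_force: [3.6, -5.0, -11.1]
finger_gap: 22.0
grip_force: 49.9
```

play_rows --increments '[[-1,[0,0,0.6],0],[-1,[0,0,0.6],0],[-1,[0,0,0.6],0],[-1,[0,0,0],0]]'

```text
time: 9.88
tool_pos: [486.6, 86.0, 53.8]
tcp_rot: [-179.9, -0.1, 174.1]
ft_force: [5.3, -5.9, -9.8]
finger_gap: 22.5
grip_force: 50.0
```

Force still follows the spring down, so the pin is entering the hole. I'll lower a little more, then release and back off.

play_rows --increments '[[-1,[0,0,0.7],0],[-1,[0,0,0.6],0],[-1,[0,0,0],0],[-0.4,[0,0,0],0],[-0.2,[0,0,0],0],[0,[0,0,0],0],[0,[0,0,0],0],[0.2,[0,0,0],0],[0.2,[0,0,0],0],[0.2,[0,0,0],0],[0.2,[0,0,0],0],[0.2,[0,0,0],0]]'

```text
time: 10.88
tool_pos: [487.3, 87.2, 54.0]
tcp_rot: [180.0, 0.0, 174.1]
ft_force: [0.0, 0.5, -0.1]
finger_gap: 51.1
grip_force: 0.0
```

play_rows --increments '[[0.2,[0,0,-10],0],[0.2,[0,0,-20],0],[0.2,[0,0,-20],0],[0.2,[0,0,-20],0],[0.2,[0,0,-20],0],[0.2,[0,0,-20],0],[0.2,[0,0,-20],0],[0.2,[0,0,-20],0],[0.2,[0,0,0],0],[0.2,[0,0,0],0]]'

```text
time: 11.72
tool_pos: [488.4, 87.3, 206.2]
tcp_rot: [180.0, 0.2, 174.1]
ft_force: [-0.3, -0.3, 0.1]
finger_gap: 51.3
grip_force: 0.0
```

Run:
```python
from h import *
s=sense(); print(s["tool_pos"],s["ft_force"],s["finger_gap"],s["time"])
p=snapshot("wrist"); c=p["color"][90:260,150:450]
cv2.imwrite("pics/w6.png",cv2.resize(c[:,:,::-1],None,fx=2.5,fy=2.5,interpolation=cv2.INTER_CUBIC))
ys,xs=np.nonzero(regions_of("knob_center",p)[0]["mask"]); print(xs.min(),xs.max(),ys.min(),ys.max())
t=np.linspace(0,6.28,73)
for l in (0,8):
    P=np.array([proj(p,[486.6+12*np.cos(a),86+12*np.sin(a),z+l]) for z in (55,81) for a in t]); print(l,P.min(0),P.max(0))
```

```text
[488.36204417  87.29245786 206.17024922] [-0.32677347 -0.33687267  0.07673447] 51.314578422233154 11.7167
243 269 160 187
0 [243.16235286 157.65597491] [270.20818832 189.76117902]
8 [242.71053283 159.38659361] [270.52566882 192.5094365 ]
```

View pics/w6.png

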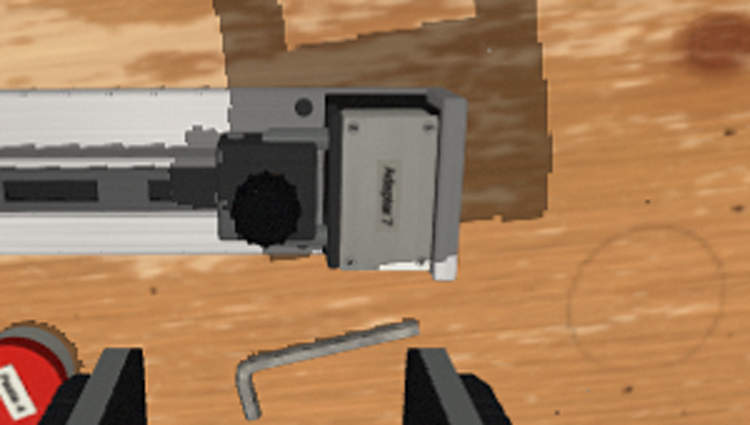

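The knob at (265,208) matches its predicted home height. The enclosure sits square between the black jaw and the fixed jaw, at (390,190), and the gripper is well clear.

```bash
python3 -c "
from bench import *
print(hand_in())"
```

```text
the job is handed in; nothing more can be done
None
```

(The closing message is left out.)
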